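# Hook a lost bearing out from under a desk riser

## Robot

A 7-joint arm with a two-finger parallel gripper is mounted at the origin on a cart in front of the work surface, level with it; the furniture and walls round the work are solid. World frame = base frame: x ahead of the robot, y to its left, z up, the work surface at z = 0. Lengths are in m, angles in rad, forces in N, time in s.
With the tool pointing down it reaches from about 0.4 to 0.85 m from the base axis. Payload 4.5 kg.
Tool frame: the origin (TCP) lies at the very end of the fingers, on their centre line; the grasp point (between the pads) lies 19 mm behind it (grip_point_offset is the distance from the TCP to the grasp point, in m); z points along the fingers, y is the line along which they close (so a half turn about z gives the same grasp; the last joint's range is limited). The gripper opens to 88 mm and grips with 3 to 60 N. Pads are 18 mm wide; open, the fingers measure 123 mm over their backs; the gripper's body (75 mm by 187 mm) begins 45 mm behind the grasp point.
Start: joints at [-1.123, 0.689, -0.195, 1.565, 0.157, 0.902, -0.215], TCP at [0.251, 0.572, 0.239] pointing down, gripper open.
Joint ranges: [-3.01, 3.01], [-0.46, 2.08], [-1.47, 1.51], [0.13, 2.56], [-1, 4.14], [0.04, 2.09], [-2.66, 2.66]. Speed limits (rad/s): [2.57, 2.57, 3.14, 3.14, 3.14, 3.14, 3.14].

## Interface

Orientations are given as a unit quaternion [x, y, z, w].
In Python, from plant import get_state, snapshot, camera_params, finish_job, grip_point_offset gives the robot as it stands.
- The arm moves only by the shell command python3 -m handwheel [FORCE], which reads ROWS from standard input. ROWS is a JSON list of rows, 1 to 10 of them, each written [opening, [dx, dy, dz], [rx, ry, rz]]: the opening from 0.0 (shut) to 1.0 (fully open), then dx, dy, dz in parts of the range, where 1.0 means 0.75 m, then a rotation vector rx, ry, rz in shares of pi rad (1.0 is pi rad); each row is the pose to reach, as a shift and turn from the pose commanded when the command began, along the tool's axes at that moment; what a row does not reach only later rows make up. A row lasts 1/10 s, in which the tool goes at most 0.05 m and 0.15 rad, less where a joint would pass 70% of its speed; a pose out of reach is approached as far as the arm can. The fingers move at their own pace and stop on an object; FORCE is the grip in N (left out, the last holds). Time passes only in rows, so rows that do not move let the fingers close. It prints the time, the measured TCP pose, the force, the opening and the grip force at its end. No shift or turn number may pass 1 either way. Input that does not fit is refused with a message, and nothing moves.
- get_state(): the state, without advancing time (a new reading comes with each control period).
- snapshot(name): name is "scene" or "top" or "wrist"; returns (picture, depth): 400x640x3 uint8, red, green, blue; 400x640 float32, m along the optical axis (not along the pixel's ray), 0 where there is no reading.
- camera_params(name): a dict with "fx", "fy", "cx", "cy" (pixels), "k1" (the pictures are not rectified: a ray, as slopes to the right and down, at radius r is drawn at 1 + k1 r^2 times it, then the intrinsics apply), "rvec" (rotation vector, rad) and "tvec" (3), from world to camera coordinates, as OpenCV has them. Camera axes: x right, y down, z forward; pixel columns grow to the right and rows downward; lengths in m; the calibration is good to about 2 mm. A picture is of the moment at which its call begins: read the wrist's pose just before it. camera_params takes no time and is no camera call; for the wrist camera it gives the pose at the moment of the call.
- finish_job(): hands the job in; it is judged then, once.
The state is a dict: "clock": time; "q": joint angles; "qd": joint speeds; "joint_torque": joint torques, N m; "tool_pos": TCP position; "eef_rot": TCP orientation; "contact_force": force on the tool from outside, world axes, zero at the start; "moment": the same for the moment, N m; "opening": opening from 0.0 (shut) to 1.0 (fully open); "finger_force": force on a finger pad.
Only numpy, scipy, OpenCV 4.12 (cv2) and the standard library are available. Lean on these libraries where they do the work, as an engineer would, in place of code of your own. Each camera call takes 0.05 s, during which the arm holds its last target. There are 200 camera calls.

## Task

A ball bearing has rolled under the low grey riser and lies by its back panel. Take the hook probe by its upright handle, feel your way in beside the bearing until the toe touches the back panel, sweep along the panel to get the toe behind the bearing, and gently draw the bearing out until it lies flat on the desk, wholly out from under the riser; then leave the probe standing upright on the desk. Do not force the riser or the bearing, do not touch the bearing with the fingers, and leave the roll of tape and the screwdriver where they are.

Things in the scene. Friction and masses are not known exactly. Their poses are not given: they have to be found in the camera images.
- riser: Low grey desk riser, fixed, 300 mm wide, 150 mm deep; board underside 30 mm, top 42 mm above the desk. Open to the front between side cheeks with inner faces at y = +-133 mm. Origin: on the desk, middle of the front edge; x points into the riser, y left, z up. Small things stand on its top behind x = 90 mm. More than 15 N from the probe marks it.
- panel (a point): Middle of the front face of the riser's upright back panel (rigid, as wide as the opening), 78 mm behind the front edge, 15 mm above the desk; axes as the riser's.
- bearing: Steel ball bearing, 30 mm diameter, 9 mm high, 25 to 45 g, lying flat on the desk under the riser, its rim 0.5 to 4 mm in front of the back panel, at y = 0 to 90 mm in the riser's frame. Origin: centre of its underside, z up when flat. More than 15 N from the probe spoils it.
- probe: Hook probe, 0.2 kg, standing on a black foot 36 x 32 x 18 mm. Origin: underside of the foot, below the handle; x along the stem, y the way the toe points. A dark sleeve (9 mm wide, 2 to 18 mm high) runs to x = 68 mm; out of it a 3 mm steel strip on edge (2 to 15 mm high) runs along y = 0 and ends in a 3 mm thick toe bent square to +y, its tip at y = 36 mm. See grip.
- grip (a point): Where to hold the probe: on its upright square grey handle (16 x 16 mm, 18 to 102 mm above the foot's underside, over the origin), 75 mm up; held here the fingers clear the riser's top. The probe's strip is telescopic: the toe's far face is 95 to 140 mm ahead of the handle's axis, another length each time, NOT reported; it is tight (40 N) and keeps its length in gentle use.
- tape: Roll of black tape, 58 mm diameter, 19 mm high, lying flat and loose. Origin: centre of its underside. To be left alone.
- driver: Small blue screwdriver, 149 mm long, 16 mm high, lying loose. Origin: its middle, on the desk. To be left alone.

How it is judged:
On the way:
1. the probe draws the bearing away from the back panel, still under the riser (contact force between probe and bearing above 0.02 N and x of bearing in the frame of riser between 0 and 0.045 m), for 0.05 s.
At the end, for the whole second after the job is handed in: The bearing lies flat and at rest on the desk in front of the riser, wholly out from under it (its centre 16 to 150 mm before the front edge), and the probe stands upright and at rest on the desk, released (x of bearing in the frame of riser between -0.15 and -0.016 m and height (world z) of bearing between -0.004 and 0.004 m and angle between bearing's own z axis and vertical below 0.15 rad and linear speed of each of bearing, probe below 0.02 m/s and height (world z) of probe between -0.005 and 0.005 m and angle between probe's own z axis and vertical below 0.12 rad); the robot touches nothing.
It fails at once if the probe presses on the riser with more than 15 N (contact force between probe and riser above 15 N).
It fails at once if the probe presses on the bearing with more than 15 N (contact force between probe and bearing above 15 N).
It fails at once if the fingers touch the bearing (contact force between the fingers and bearing above 0.3 N).
It fails at once if the roll of tape is disturbed (moved more than 15 mm) (distance of tape from where it was at the start of the episode above 0.015 m).
It fails at once if the screwdriver is disturbed (moved more than 15 mm) (distance of driver from where it was at the start of the episode above 0.015 m).
It also fails if it takes over 54 s, if anything falls off the work surface, if the arm or the gripper's body presses on something with over 40 N, if the wrist force passes 120 N, or if a joint passes its speed limit or range.

## Working session

There is one attempt and no reset: what is moved stays moved. The work goes in short steps, Python scripts to look and compute and a shell command to move; the robot and the scene stay as the last step left them, time stands still between calls to the robot, and variables do not carry over. Pictures are saved under pics/ and viewed, at most 10 in all, crops included, and the job is handed in when it is done.

```bash
ls; mkdir -p pics
cat > h.py <<'E'
import numpy as np,cv2
from plant import *
from scipy.spatial.transform import Rotation as R
def ray(p,uv):
    K=np.array([[p['fx'],0,p['cx']],[0,p['fy'],p['cy']],[0,0,1.]])
    n=((np.array(uv,float)-[p['cx'],p['cy']])/[p['fx'],p['fy']])
    # invert k1
    m=n.copy()
    for _ in range(20): m=n/(1+p['k1']*(m@m))
    return np.array([m[0],m[1],1.])
def w(p,uv,z=None,d=None):
    Rm=cv2.Rodrigues(np.array(p['rvec'],float))[0]; t=np.array(p['tvec'],float).ravel()
    r=ray(p,uv); c=-Rm.T@t; dr=Rm.T@r
    s=d if d is not None else (z-c[2])/dr[2]
    return c+s*dr
def snap(name,f):
    p=camera_params(name); im,d=snapshot(name)
    cv2.imwrite(f'pics/{f}.png',im[:,:,::-1]); np.savez(f'pics/{f}.npz',d=d,p=np.array(p,dtype=object))
    return p,im,d
def load(f):
    a=np.load(f'pics/{f}.npz',allow_pickle=True); return a['p'].item(),a['d']
E
python3 - <<'E'
from h import *
snap('top','top1');snap('scene','sc1')
s=get_state();print(s['tool_pos'],s['eef_rot'],grip_point_offset if not callable(grip_point_offset) else grip_point_offset())
print(camera_params('top'))
E
```

```text
pics
[0.25108459 0.57172943 0.23799389] [ 2.05382267e-01  9.78681483e-01 -8.13435002e-04 -1.35832553e-04] 0.0187
{'fx': 491.47246092846444, 'fy': 491.47246092846444, 'cx': 320.4424549421638, 'cy': 200.10523157910197, 'k1': -0.011747125787644452, 'rvec': array([ 2.14191415, -2.14043305,  0.14584247]), 'tvec': array([0.0443759 , 0.56298818, 1.48457833])}
```

View pics/top1.png

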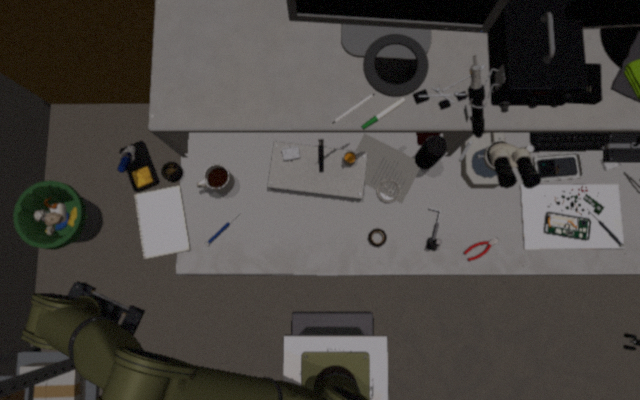

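View pics/sc1.png

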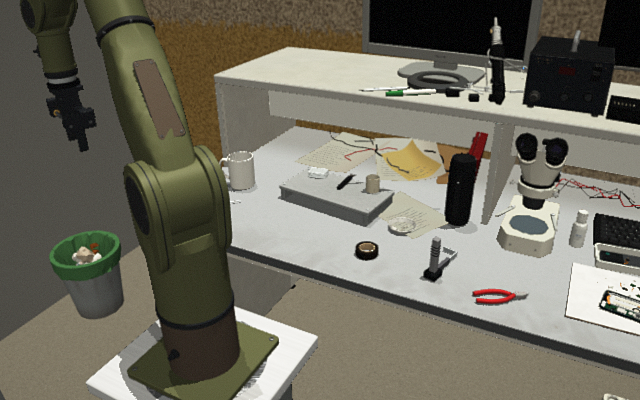

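The top view shows the riser at about (268–368, 140–200), the tape at (377,238), the probe at (433,242) with its stem pointing up the image, and the driver at (224,229). I'll enlarge it for corner readings.

Run:
```python
import cv2
im=cv2.imread('pics/top1.png')[130:258,258:450]
im=cv2.resize(im,None,fx=4,fy=4,interpolation=cv2.INTER_CUBIC)
cv2.imwrite('pics/top1c.png',cv2.convertScaleAbs(im,alpha=1.6))
```

```text
(no output)
```

View pics/top1c.png

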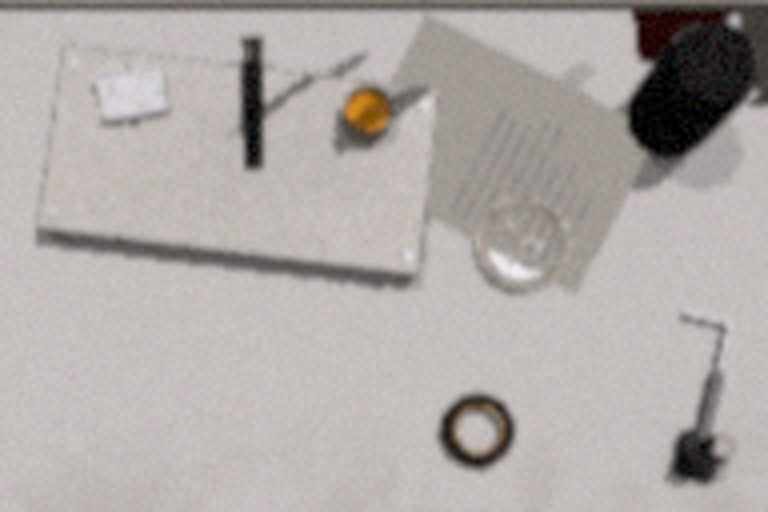

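Crop readings: riser top corners (38,230), (416,272), (436,93), (65,45). The toe runs from (681,317) to its corner at (724,327), the foot is near (697,457), and the tape is at (477,430).

Run:
```python
from h import *
p,d=load('top1')
f=lambda x,y,z:w(p,(258+(x+.5)/4-.5,130+(y+.5)/4-.5),z=z)
n=dict(FL=(38,230,.042),FR=(416,272,.042),BR=(436,93,.042),BL=(65,45,.042),tip=(681,317,.015),cor=(724,327,.015),slv=(714,374,.018),foot=(697,457,.018),htop=(724,447,.102),tape=(477,430,.019))
P={k:f(*v) for k,v in n.items()}
for k,v in P.items(): print(k,v.round(4))
e=P['FL']-P['FR'];print('width',np.linalg.norm(e),'depth',np.linalg.norm(P['BL']-P['FL']),'yaw riser',np.arctan2(-e[0],e[1]))
e2=P['BL']-P['FL']+P['BR']-P['FR'];print(np.arctan2(e2[1],e2[0]),'mid front',(P['FL']+P['FR'])/2)
a=P['cor']-P['foot'];print('probe yaw',np.arctan2(a[1],a[0]),np.linalg.norm(a))
t=P['tip']-P['cor'];print('toe',np.arctan2(-t[0],t[1]),np.linalg.norm(t))
print(w(p,(224,229),z=.016))
s=get_state();print(R.from_quat(s['eef_rot']).as_matrix().round(3))
```

```text
FL [0.6038 0.2111 0.042 ]
FR [ 0.5706 -0.083   0.042 ]
BR [ 0.713  -0.1003  0.042 ]
BL [0.7522 0.1923 0.042 ]
tip [ 0.5389 -0.293   0.015 ]
cor [ 0.531  -0.3265  0.015 ]
slv [ 0.4936 -0.3168  0.018 ]
foot [ 0.4289 -0.3015  0.018 ]
htop [ 0.4314 -0.3034  0.102 ]
tape [ 0.4497 -0.1309  0.019 ]
width 0.2960422724223765 depth 0.14962989049795325 yaw riser -0.1122185236408901
-0.12338881742031052 mid front [0.58721188 0.0640472  0.042     ]
probe yaw -0.24034037497501642 0.10517005883430977
toe -0.23202295790843916 0.03444068304160925
[0.47505924 0.3474824  0.016     ]
[[-0.916  0.402 -0.001]
 [ 0.402  0.916 -0.002]
 [-0.    -0.002 -1.   ]]
```

```bash
cat >> h.py <<'E'
Y=-0.117; O=np.array([.587,.064])
def rf(x,y): # riser frame -> world xy
    return O+np.array([[np.cos(Y),-np.sin(Y)],[np.sin(Y),np.cos(Y)]])@[x,y]
def tor(pw):
    return np.array([[np.cos(Y),np.sin(Y)],[-np.sin(Y),np.cos(Y)]])@(np.array(pw)[:2]-O)
def delta(pos,yaw,s=None): # tool y along yaw+90deg, tool pointing down
    s=s or get_state(); q=R.from_quat(s['eef_rot'])
    c,n=np.cos(yaw),np.sin(yaw)
    T=R.from_matrix(np.array([[-c,-n,0],[-n,c,0],[0,0,-1]]))
    print('d',(q.inv().apply(np.array(pos)-s['tool_pos'])).round(4),'rv',(q.inv()*T).as_rotvec().round(4))
E
python3 - <<'E'
from h import *
delta([.5,.1,.26],-.238);delta([.43,-.3025,.20],-.238)
s=get_state();print(s['contact_force'])
p=camera_params('wrist');Rm=cv2.Rodrigues(p['rvec'])[0];c=-Rm.T@p['tvec'];q=R.from_quat(s['eef_rot'])
print('cam in tool',q.inv().apply(c-s['tool_pos']),'axis',q.inv().apply(Rm[2]),p['fx'])
E
```

```text
d [-0.4176 -0.3319 -0.0214] rv [-1.600e-03 -1.000e-04 -1.757e-01]
d [-0.5153 -0.7285  0.0392] rv [-1.600e-03 -1.000e-04 -1.757e-01]
[0.20127843 0.09332922 0.10364117]
cam in tool [ 7.61754547e-02 -2.74729840e-05 -1.46447414e-01] axis [-0.29684843 -0.00147161  0.95492348] 309.02527244270294
```

The rows are not in the units I measure in: shifts go in shares of 0.75 m and turns go in shares of pi rad. I convert before sending: -0.418 m / 0.75 = -0.5573, -0.332 m / 0.75 = -0.4427, -0.176 rad / 3.1416 = -0.056.

```bash
echo '[[1,[-0.5573,-0.4427,-0.0267],[0,0,-0.056]],[1,[-0.5573,-0.4427,-0.0267],[0,0,-0.056]],[1,[-0.5573,-0.4427,-0.0267],[0,0,-0.056]],[1,[-0.5573,-0.4427,-0.0267],[0,0,-0.056]],[1,[-0.5573,-0.4427,-0.0267],[0,0,-0.056]],[1,[-0.5573,-0.4427,-0.0267],[0,0,-0.056]],[1,[-0.5573,-0.4427,-0.0267],[0,0,-0.056]],[1,[-0.5573,-0.4427,-0.0267],[0,0,-0.056]],[1,[-0.5573,-0.4427,-0.0267],[0,0,-0.056]],[1,[-0.5573,-0.4427,-0.0267],[0,0,-0.056]]]' | python3 -m handwheel 40
python3 -c "
from h import *
delta([.43,-.3025,.20],-.238)"
```

```text
clock: 1.1
tool_pos: [0.485, 0.1284, 0.2574]
eef_rot: [0.119, 0.993, -0.0, -0.0]
contact_force: [0.3, 0.7, -0.3]
opening: 1.004
finger_force: 0.0
d [-0.048  -0.4317  0.0574] rv [-0.0001 -0.0004  0.0003]
```

In the tool's units: -0.432 m / 0.75 = -0.576, 0.057 m / 0.75 = 0.076.

```bash
echo '[[1,[-0.064,-0.576,0.076],[0,0,0]],[1,[-0.064,-0.576,0.076],[0,0,0]],[1,[-0.064,-0.576,0.076],[0,0,0]],[1,[-0.064,-0.576,0.076],[0,0,0]],[1,[-0.064,-0.576,0.076],[0,0,0]],[1,[-0.064,-0.576,0.076],[0,0,0]],[1,[-0.064,-0.576,0.076],[0,0,0]],[1,[-0.064,-0.576,0.076],[0,0,0]],[1,[-0.064,-0.576,0.076],[0,0,0]],[1,[-0.064,-0.576,0.076],[0,0,0]]]' | python3 -m handwheel
echo '[[1,[0,0,0],[0,0,0]],[1,[0,0,0],[0,0,0]]]' | python3 -m handwheel
python3 -c "
from h import *
delta([.43,-.3025,.20],-.238)
snap('wrist','w1')"
```

```text
clock: 2.1
tool_pos: [0.4265, -0.3074, 0.1991]
eef_rot: [0.124, 0.992, -0.002, -0.001]
contact_force: [-1.1, 0.2, -0.1]
opening: 0.998
finger_force: 0.0
clock: 2.3
tool_pos: [0.43, -0.299, 0.2004]
eef_rot: [0.117, 0.993, 0.001, 0.0]
contact_force: [-0.8, 0.4, 0.6]
opening: 1.001
finger_force: 0.0
d [-0.0009 -0.0034  0.0004] rv [ 0.0014 -0.0001  0.0025]
```

View pics/w1.png

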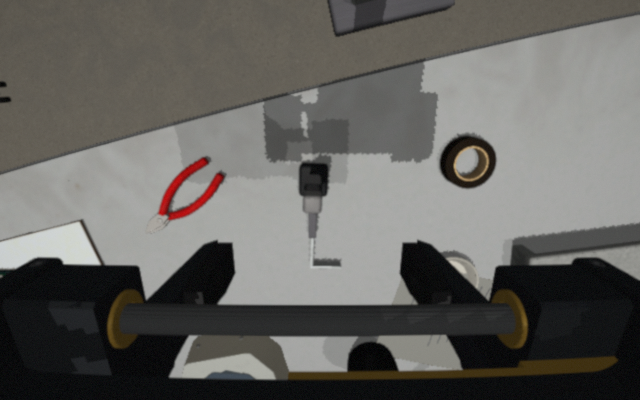

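The wrist view shows the probe upright: black foot near (314,180), strip down to (313,265), toe tip at (340,263). I'll check the probe pose from these against the top-camera estimate.

Run:
```python
from h import *
p,d=load('w1')
f=lambda u,v,z:w(p,(u,v),z=z)
P=dict(tip=f(341,264,.015),cor=f(311,265,.015),slvend=f(313,238,.018),s_in=f(312.5,214,.018))
for k,v in P.items(): print(k,v.round(4))
for v in range(160,272,6): 
    dd=d[v,313]; print(v,dd.round(3),w(p,(313,v),d=dd).round(4), end=' | ')
a=cv2.projectPoints(np.array([[.43,-.3025,0],[.43,-.3025,.018],[.43,-.3025,.102]]),p['rvec'],p['tvec'],np.array([[p['fx'],0,p['cx']],[0,p['fy'],p['cy']],[0,0,1]]),np.array([p['k1'],0,0,0,0.]))[0].reshape(-1,2)
print(a)
im=cv2.imread('pics/w1.png')[150:280,250:380]
cv2.imwrite('pics/w1c.png',cv2.convertScaleAbs(cv2.resize(im,None,fx=4.5,fy=4.5,interpolation=cv2.INTER_CUBIC),alpha=1.8))
```

```text
tip [ 0.5399 -0.296   0.015 ]
cor [ 0.5328 -0.3315  0.015 ]
slvend [ 0.4976 -0.3204  0.018 ]
s_in [ 0.4688 -0.3139  0.018 ]
160 0.349 [ 4.123e-01 -2.998e-01 -2.000e-04] | 166 0.334 [ 0.4158 -0.3004  0.0171] | 172 0.334 [ 0.422  -0.3019  0.0182] | 178 0.314 [ 0.4237 -0.3021  0.0397] | 184 0.292 [ 0.4242 -0.3019  0.0631] | 190 0.271 [ 0.4242 -0.3016  0.0848] | 196 0.256 [ 0.425  -0.3016  0.101 ] | 202 0.256 [ 0.4295 -0.3027  0.1029] | 208 0.258 [ 0.4348 -0.304   0.1023] | 214 0.348 [ 0.4685 -0.3132  0.0193] | 220 0.35 [ 0.4757 -0.315   0.0188] | 226 0.353 [ 0.483  -0.3168  0.0183] | 232 0.355 [ 0.4902 -0.3185  0.0184] | 238 0.361 [ 0.4988 -0.3207  0.0152] | 244 0.362 [ 0.5061 -0.3225  0.0157] | 250 0.367 [ 0.5144 -0.3245  0.0141] | 256 0.367 [ 0.5211 -0.3261  0.0161] | 262 0.37 [ 0.5295 -0.3282  0.0149] | 268 0.388 [ 0.5448 -0.3321  0.0013] | [[314.37135162 175.48480873]
 [314.23195294 179.07454567]
 [313.33515135 202.19822138]]
```

View pics/w1c.png

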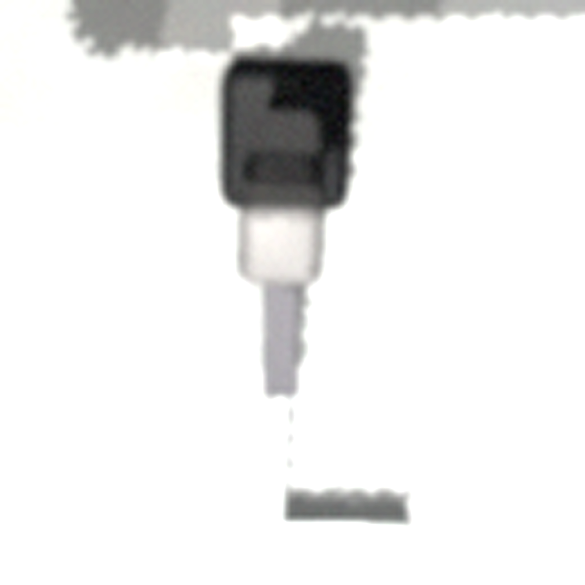

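The handle axis is at (0.431, −0.303), yaw −0.24, toe reach about 0.106 m. Both cameras agree, so I'll descend and grip.

In the tool's units: 0.144 m / 0.75 = 0.192, 0.13 m / 0.75 = 0.1733, 0.003 rad / 3.1416 = 0.001.

```bash
echo '[[1,[-0.0013,-0.004,0.0533],[0,0,0.001]],[1,[-0.0027,-0.004,0.1067],[0,0,0.001]],[1,[-0.0027,-0.004,0.1467],[0,0,0.001]],[1,[-0.0027,-0.004,0.1733],[0,0,0.001]],[1,[-0.0027,-0.004,0.192],[0,0,0.001]],[1,[-0.0027,-0.004,0.192],[0,0,0.001]],[1,[-0.0027,-0.004,0.192],[0,0,0.001]]]' | python3 -m handwheel
python3 -c "
from h import *
delta([.431,-.303,.056],-.24)"
```

```text
clock: 3.05
tool_pos: [0.4315, -0.3029, 0.0568]
eef_rot: [0.119, 0.993, 0.0, 0.0]
contact_force: [0.9, -0.1, -0.1]
opening: 0.995
finger_force: 0.0
d [ 0.0004 -0.0002  0.0008] rv [0.0006 0.0003 0.0014]
```

In the tool's units: -0.06 m / 0.75 = -0.08, -0.02 m / 0.75 = -0.0267.

```bash
echo '[[0,[0,0,0],[0,0,0]],[0,[0,0,0],[0,0,0]],[0,[0,0,0],[0,0,0]],[0,[0,0,0],[0,0,0]],[0,[0,0,0],[0,0,0]],[0,[0,0,0],[0,0,0]]]' | python3 -m handwheel 40
echo '[[0,[0,0,-0.0267],[0,0,0]],[0,[0,0,-0.0667],[0,0,0]],[0,[0,0,-0.08],[0,0,0]],[0,[0,0,-0.08],[0,0,0]]]' | python3 -m handwheel
python3 -c "
from h import *
s=get_state()
print(rf(-.14,-.058));delta([*rf(-.14,-.058),s['tool_pos'][2]],Y)"
```

```text
clock: 3.65
tool_pos: [0.4307, -0.3041, 0.0565]
eef_rot: [0.12, 0.993, 0.0, 0.0]
contact_force: [-0.1, -0.7, 0.8]
opening: 0.477
finger_force: 0.0
clock: 4.05
tool_pos: [0.4315, -0.3047, 0.1175]
eef_rot: [0.12, 0.993, -0.001, 0.001]
contact_force: [-1.0, 1.0, -0.5]
opening: 0.116
finger_force: 0.0
[0.44118661 0.02273918]
d [ 0.0688  0.3203 -0.0004] rv [-0.0009  0.0029 -0.1242]
```

The fingers close slowly, so I lifted before they reached the handle. I'll reopen, check that the probe still stands, and repeat.

```bash
echo '[[1,[0,0,-0.0533],[0,0,0]],[1,[0,0,-0.1067],[0,0,0]],[1,[0,0,-0.1133],[0,0,0]],[1,[0,0,-0.1133],[0,0,0]],[1,[0,0,-0.1133],[0,0,0]],[1,[0,0,-0.1133],[0,0,0]],[1,[0,0,-0.1133],[0,0,0]],[1,[0,0,-0.1133],[0,0,0]],[1,[0,0,-0.1133],[0,0,0]]]' | python3 -m handwheel
python3 - <<'E'
from h import *
p,im,d=snap('wrist','w2')
for v in range(154,272,6):
  for u in (314,):
    dd=d[v,u]; print(v,w(p,(u,v),d=dd).round(4), end=' | ')
cv2.imwrite('pics/w2c.png',cv2.convertScaleAbs(cv2.resize(im[140:290,220:420,::-1],None,fx=3,fy=3,interpolation=cv2.INTER_CUBIC),alpha=1.5))
delta([.431,-.303,.056],-.24)
E
```

```text
clock: 4.95
tool_pos: [0.4306, -0.304, 0.201]
eef_rot: [0.12, 0.993, 0.0, -0.0]
contact_force: [1.0, -0.8, -0.0]
opening: 0.91
finger_force: 0.0
154 [ 0.4064 -0.3021  0.0006] | 160 [ 0.4131 -0.3038 -0.    ] | 166 [ 0.4165 -0.3045  0.0179] | 172 [ 0.4227 -0.306   0.0188] | 178 [ 0.4227 -0.3057  0.0481] | 184 [ 0.4232 -0.3055  0.071 ] | 190 [ 0.4231 -0.3053  0.0924] | 196 [ 0.4259 -0.3059  0.1011] | 202 [ 0.4303 -0.307   0.1032] | 208 [ 0.4355 -0.3082  0.1029] | 214 [ 0.4697 -0.3177  0.0183] | 220 [ 0.4766 -0.3194  0.0186] | 226 [ 0.4842 -0.3213  0.0175] | 232 [ 0.4909 -0.3229  0.0186] | 238 [ 5.063e-01 -3.269e-01 -2.000e-04] | 244 [ 0.5134 -0.3287  0.0014] | 250 [ 5.217e-01 -3.308e-01  5.000e-04] | 256 [ 5.299e-01 -3.328e-01  2.000e-04] | 262 [ 0.5377 -0.3347  0.0007] | 268 [ 5.462e-01 -3.368e-01  4.000e-04] | d [-1.000e-04  1.000e-03  1.451e-01] rv [ 0.0003 -0.0004 -0.0007]
```

View pics/w2c.png

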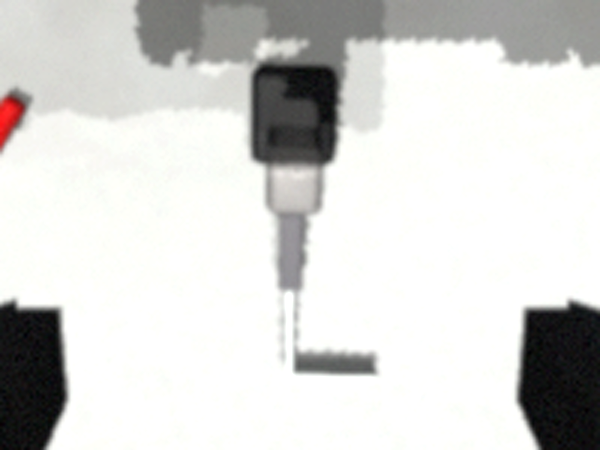

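The probe stands undisturbed, with its handle top near crop (296,188). I'll descend again and give the fingers time.

In the tool's units: 0.145 m / 0.75 = 0.1933, 0.13 m / 0.75 = 0.1733.

```bash
echo '[[1,[0,0.0013,0.0533],[0,0,0]],[1,[0,0.0013,0.1067],[0,0,0]],[1,[0,0.0013,0.1467],[0,0,0]],[1,[0,0.0013,0.1733],[0,0,0]],[1,[0,0.0013,0.1933],[0,0,0]],[1,[0,0.0013,0.1933],[0,0,0]],[1,[0,0.0013,0.1933],[0,0,0]]]' | python3 -m handwheel
echo '[[0,[0,0,0],[0,0,0]],[0,[0,0,0],[0,0,0]],[0,[0,0,0],[0,0,0]],[0,[0,0,0],[0,0,0]],[0,[0,0,0],[0,0,0]],[0,[0,0,0],[0,0,0]],[0,[0,0,0],[0,0,0]],[0,[0,0,0],[0,0,0]],[0,[0,0,0],[0,0,0]],[0,[0,0,0],[0,0,0]]]' | python3 -m handwheel 40
echo '[[0,[0,0,0],[0,0,0]],[0,[0,0,0],[0,0,0]],[0,[0,0,0],[0,0,0]],[0,[0,0,0],[0,0,0]]]' | python3 -m handwheel
```

```text
clock: 5.7
tool_pos: [0.4311, -0.3031, 0.0566]
eef_rot: [0.12, 0.993, 0.0, 0.0]
contact_force: [-0.8, -1.0, 1.2]
opening: 1.0
finger_force: 0.0
clock: 6.7
tool_pos: [0.4309, -0.3031, 0.0563]
eef_rot: [0.12, 0.993, 0.0, -0.0]
contact_force: [-0.3, -0.1, -0.3]
opening: 0.175
finger_force: 39.9
clock: 7.1
tool_pos: [0.4309, -0.3031, 0.0564]
eef_rot: [0.12, 0.993, 0.0, -0.0]
contact_force: [-0.1, -0.8, -1.5]
opening: 0.18
finger_force: 39.9
```

Gripped at 16 mm opening with 40 N. Next: lift clear of the tape, carry over, and turn to the riser's yaw.

In the tool's units: 0.319 m / 0.75 = 0.4253, 0.18 m / 0.75 = 0.24, -0.124 rad / 3.1416 = -0.0395.

```bash
echo '[[0,[0,0,-0.04],[0,0,0]],[0,[0,0,-0.08],[0,0,0]],[0,[0.0267,0.0667,-0.08],[0,0,-0.0095]],[0,[0.04,0.12,-0.08],[0,0,-0.0191]],[0,[0.0533,0.18,-0.08],[0,0,-0.0286]],[0,[0.0667,0.24,-0.08],[0,0,-0.0395]],[0,[0.08,0.3,-0.08],[0,0,-0.0395]],[0,[0.0907,0.36,-0.08],[0,0,-0.0395]],[0,[0.0907,0.4067,-0.08],[0,0,-0.0395]],[0,[0.0907,0.4253,-0.08],[0,0,-0.0395]]]' | python3 -m handwheel
echo '[[0,[0,0,0],[0,0,0]],[0,[0,0,0],[0,0,0]]]' | python3 -m handwheel
python3 - <<'E'
from h import *
delta([*rf(-.14,-.058),.0585],Y)
p,im,d=snap('wrist','w3')
cv2.imwrite('pics/w3b.png',cv2.convertScaleAbs(im[:,:,::-1],alpha=1.5))
s=get_state();print(s['tool_pos'],R.from_quat(s['eef_rot']).as_matrix().round(3).tolist())
E
```

```text
clock: 8.1
tool_pos: [0.4419, 0.0275, 0.1165]
eef_rot: [0.055, 0.998, 0.001, 0.001]
contact_force: [0.1, 0.1, -1.6]
opening: 0.179
finger_force: 39.9
clock: 8.3
tool_pos: [0.4404, 0.0211, 0.1163]
eef_rot: [0.059, 0.998, -0.001, -0.001]
contact_force: [-0.2, -0.8, -2.2]
opening: 0.177
finger_force: 39.9
d [-0.0007  0.0018  0.0578] rv [-0.0017 -0.001  -0.0014]
[0.44023649 0.02049162 0.11635099] [[-0.993, 0.12, -0.001], [0.12, 0.993, -0.002], [0.001, -0.002, -1.0]]
```

View pics/w3b.png

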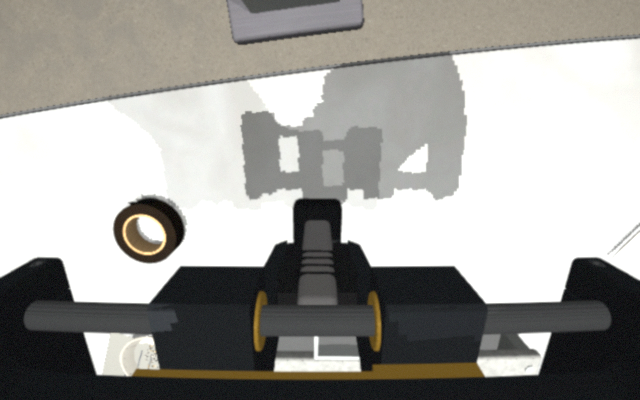

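In the tool's units: 0.058 m / 0.75 = 0.0773, 0.05 m / 0.75 = 0.0667, -0.001 rad / 3.1416 = -0.0003.

```bash
echo '[[0,[0,0.0013,0.04],[0,0,0]],[0,[-0.0013,0.0013,0.0667],[0,0,0]],[0,[-0.0013,0.0013,0.0773],[0,0,-0.0003]],[0,[-0.0013,0.0013,0.0773],[0,0,-0.0003]],[0,[-0.0013,0.0013,0.0773],[0,0,-0.0003]]]' | python3 -m handwheel
echo '[[0,[-0.0267,0,0],[0,0,0]],[0,[-0.0533,0,0],[0,0,0]],[0,[-0.08,0,0],[0,0,0]],[0,[-0.1,0,0],[0,0,0]],[0,[-0.1133,0,0],[0,0,0]],[0,[-0.1227,0,0],[0,0,0]],[0,[-0.1227,0,0],[0,0,0]],[0,[-0.1227,0,0],[0,0,0]]]' | python3 -m handwheel
python3 -c "
from h import *
s=get_state();print(tor(s['tool_pos']));delta([*rf(-.03,-.058),.0585],Y)"
```

```text
clock: 8.85
tool_pos: [0.442, 0.0228, 0.0589]
eef_rot: [0.059, 0.998, -0.0, 0.0]
contact_force: [-0.3, -0.1, -1.7]
opening: 0.179
finger_force: 39.9
clock: 9.65
tool_pos: [0.5326, 0.0131, 0.0585]
eef_rot: [0.058, 0.998, -0.0, -0.001]
contact_force: [-0.1, -0.0, -2.4]
opening: 0.176
finger_force: 39.9
[-0.04812677 -0.05688268]
d [-0.0181 -0.0011 -0.    ] rv [-0.0002 -0.0012  0.0014]
```

In the tool's units: -0.011 m / 0.75 = -0.0147, -0.009 m / 0.75 = -0.012.

```bash
echo '[[0,[-0.004,0,0],[0,0,0]],[0,[-0.008,0,0],[0,0,0]],[0,[-0.012,0,0],[0,0,0]],[0,[-0.0147,0,0],[0,0,0]],[0,[-0.0147,0,0],[0,0,0]]]' | python3 -m handwheel
for i in 1 ; do echo '[[0,[-0.0013,0,0],[0,0,0]],[0,[-0.0027,0,0],[0,0,0]],[0,[-0.0027,0,0],[0,0,0]]]' | python3 -m handwheel; done
python3 -c "
from h import *
print(tor(get_state()['tool_pos']))"
```

```text
clock: 10.15
tool_pos: [0.5448, 0.0118, 0.0584]
eef_rot: [0.058, 0.998, 0.0, 0.0]
contact_force: [-0.5, 0.5, -1.1]
opening: 0.183
finger_force: 39.9
clock: 10.45
tool_pos: [0.5465, 0.0116, 0.0584]
eef_rot: [0.058, 0.998, 0.0, 0.0]
contact_force: [0.9, 0.3, -2.0]
opening: 0.177
finger_force: 39.9
[-0.03409519 -0.05675939]
```

In the tool's units: -0.002 m / 0.75 = -0.0027, -0.001 m / 0.75 = -0.0013.

```bash
echo '[[0,[-0.0013,0,0],[0,0,0]],[0,[-0.0027,0,0],[0,0,0]],[0,[-0.0027,0,0],[0,0,0]]]' | python3 -m handwheel | grep -E 'tool|force'
echo '[[0,[-0.0013,0,0],[0,0,0]],[0,[-0.0013,0,0],[0,0,0]]]' | python3 -m handwheel| grep -E 'tool|force'
```

```text
tool_pos: [0.5486, 0.0114, 0.0584]
contact_force: [-1.2, 1.1, -1.9]
finger_force: 39.9
tool_pos: [0.5496, 0.0113, 0.0585]
contact_force: [-0.4, -0.5, -2.1]
finger_force: 39.9
```

In the tool's units: -0.001 m / 0.75 = -0.0013.

```bash
echo '[[0,[-0.0013,0,0],[0,0,0]],[0,[-0.0013,0,0],[0,0,0]]]' | python3 -m handwheel | grep -E 'tool|force'
```

```text
tool_pos: [0.5499, 0.0111, 0.0583]
contact_force: [-0.5, -0.1, -2.3]
finger_force: 39.9
```

In the tool's units: -0.001 m / 0.75 = -0.0013.

```bash
echo '[[0,[-0.0013,0,0],[0,0,0]],[0,[-0.0013,0,0],[0,0,0]]]' | python3 -m handwheel | grep -E 'tool|contact'
```

```text
tool_pos: [0.55, 0.011, 0.0583]
contact_force: [-3.8, 0.4, 0.1]
```

Panel contact at −3.8 N, so the toe's far face is about 108 mm ahead of the handle. I'll back off slightly and sweep +y in stages, re-touching the panel partway.

```bash
echo '[[0,[0.0027,0,0],[0,0,0]],[0,[0.0027,0,0],[0,0,0]],[0,[0.0027,0.0053,0],[0,0,0]],[0,[0.0027,0.0107,0],[0,0,0]],[0,[0.0027,0.016,0],[0,0,0]],[0,[0.0027,0.0213,0],[0,0,0]],[0,[0.0027,0.0267,0],[0,0,0]],[0,[0.0027,0.032,0],[0,0,0]],[0,[0.0027,0.0373,0],[0,0,0]],[0,[0.0027,0.04,0],[0,0,0]]]' | python3 -m handwheel | grep -E 'tool|contact'
echo '[[0,[-0.0013,0,0],[0,0,0]],[0,[-0.0013,0,0],[0,0,0]]]' | python3 -m handwheel | grep -E 'tool|contact'
python3 -c "
from h import *
print(tor(get_state()['tool_pos']))"
```

```text
tool_pos: [0.5529, 0.0418, 0.0584]
contact_force: [-0.2, -0.0, -2.5]
tool_pos: [0.5536, 0.0409, 0.0584]
contact_force: [-0.4, 0.8, -2.6]
[-0.03044443 -0.02681494]
```

In the tool's units: -0.001 m / 0.75 = -0.0013.

```bash
echo '[[0,[-0.0013,0,0],[0,0,0]],[0,[-0.0013,0,0],[0,0,0]]]' | python3 -m handwheel | grep -E 'tool|contact'
```

```text
tool_pos: [0.5537, 0.0407, 0.0583]
contact_force: [-2.1, 0.4, -0.3]
```

In the tool's units: 0.036 m / 0.75 = 0.048, 0.032 m / 0.75 = 0.0427.

```bash
echo '[[0,[0.002,0,0],[0,0,0]],[0,[0.002,0.0053,0],[0,0,0]],[0,[0.002,0.0107,0],[0,0,0]],[0,[0.002,0.016,0],[0,0,0]],[0,[0.002,0.0213,0],[0,0,0]],[0,[0.002,0.0267,0],[0,0,0]],[0,[0.002,0.032,0],[0,0,0]],[0,[0.002,0.0373,0],[0,0,0]],[0,[0.002,0.0427,0],[0,0,0]],[0,[0.002,0.048,0],[0,0,0]]]' | python3 -m handwheel | grep -E 'tool|contact'
echo '[[0,[-0.0007,0,0],[0,0,0]],[0,[-0.0013,0,0],[0,0,0]]]' | python3 -m handwheel | grep -E 'tool|contact'
python3 -c "
from h import *
print(tor(get_state()['tool_pos']))"
```

```text
tool_pos: [0.5576, 0.0772, 0.0585]
contact_force: [-0.0, -0.1, -1.3]
tool_pos: [0.5582, 0.0769, 0.0584]
contact_force: [-1.8, 0.2, -1.4]
[-0.0301329   0.00942436]
```

```bash
echo '[[0,[0.0013,0,0],[0,0,0]],[0,[0.0013,0.0053,0],[0,0,0]],[0,[0.0013,0.0107,0],[0,0,0]],[0,[0.0013,0.016,0],[0,0,0]],[0,[0.0013,0.0213,0],[0,0,0]],[0,[0.0013,0.0267,0],[0,0,0]],[0,[0.0013,0.032,0],[0,0,0]],[0,[0.0013,0.0373,0],[0,0,0]],[0,[0.0013,0.04,0],[0,0,0]]]' | python3 -m handwheel | grep -E 'tool|contact'
echo '[[0,[-0.0007,0,0],[0,0,0]],[0,[-0.0013,0,0],[0,0,0]]]' | python3 -m handwheel | grep -E 'tool|contact'
python3 -c "
from h import *
print(tor(get_state()['tool_pos']))"
```

```text
tool_pos: [0.561, 0.1073, 0.0584]
contact_force: [-1.0, 0.3, -2.4]
tool_pos: [0.5618, 0.1063, 0.0584]
contact_force: [-0.8, -0.2, -1.3]
[-0.0299631   0.03907408]
```

In the tool's units: 0.032 m / 0.75 = 0.0427, 0.028 m / 0.75 = 0.0373.

```bash
echo '[[0,[0.0013,0,0],[0,0,0]],[0,[0.0013,0.0053,0],[0,0,0]],[0,[0.0013,0.0107,0],[0,0,0]],[0,[0.0013,0.016,0],[0,0,0]],[0,[0.0013,0.0213,0],[0,0,0]],[0,[0.0013,0.0267,0],[0,0,0]],[0,[0.0013,0.032,0],[0,0,0]],[0,[0.0013,0.0373,0],[0,0,0]],[0,[0.0013,0.0427,0],[0,0,0]],[0,[0.0013,0.0427,0],[0,0,0]]]' | python3 -m handwheel | grep -E 'tool|contact'
python3 -c "
from h import *
print(tor(get_state()['tool_pos']))"
echo '[[0,[0.004,0,0],[0,0,0]],[0,[0.008,0,0],[0,0,0]],[0,[0.012,0,0],[0,0,0]],[0,[0.016,0,0],[0,0,0]],[0,[0.02,0,0],[0,0,0]],[0,[0.024,0,0],[0,0,0]],[0,[0.028,0,0],[0,0,0]],[0,[0.032,0,0],[0,0,0]],[0,[0.036,0,0],[0,0,0]],[0,[0.04,0,0],[0,0,0]]]' | python3 -m handwheel | grep -E 'tool|contact'
echo '[[0,[0.004,0,0],[0,0,0]],[0,[0.008,0,0],[0,0,0]],[0,[0.012,0,0],[0,0,0]],[0,[0.016,0,0],[0,0,0]],[0,[0.02,0,0],[0,0,0]],[0,[0.024,0,0],[0,0,0]],[0,[0.028,0,0],[0,0,0]],[0,[0.032,0,0],[0,0,0]],[0,[0.036,0,0],[0,0,0]],[0,[0.04,0,0],[0,0,0]]]' | python3 -m handwheel | grep -E 'tool|contact'
```

```text
tool_pos: [0.5647, 0.1394, 0.0584]
contact_force: [-0.1, -0.1, -1.9]
[-0.03099518  0.07229818]
tool_pos: [0.5347, 0.1419, 0.0585]
contact_force: [0.0, -0.2, -1.9]
tool_pos: [0.5048, 0.1454, 0.0585]
contact_force: [-0.0, -0.3, -1.8]
```

In the tool's units: 0.038 m / 0.75 = 0.0507, 0.036 m / 0.75 = 0.048.

```bash
echo '[[0,[0.0053,0,0],[0,0,0]],[0,[0.0107,0,0],[0,0,0]],[0,[0.016,0,0],[0,0,0]],[0,[0.0213,0,0],[0,0,0]],[0,[0.0267,0,0],[0,0,0]],[0,[0.032,0,0],[0,0,0]],[0,[0.0373,0,0],[0,0,0]],[0,[0.0427,0,0],[0,0,0]],[0,[0.048,0,0],[0,0,0]],[0,[0.0507,0,0],[0,0,0]]]' | python3 -m handwheel | grep -E 'tool|contact'
python3 - <<'E'
from h import *
p,im,d=snap('scene','sc2'); p,im2,d=snap('top','top2')
a=cv2.resize(im[140:270,240:450],(630,390),interpolation=cv2.INTER_CUBIC)
b=cv2.resize(im2[170:260,258:400],(630,390),interpolation=cv2.INTER_CUBIC)[:200]
cv2.imwrite('pics/c2.png',cv2.convertScaleAbs(np.vstack([a,b])[:,:,::-1],alpha=1.5))
E
```

```text
tool_pos: [0.4668, 0.1498, 0.0584]
contact_force: [-0.2, 0.8, -0.8]
```

View pics/c2.png

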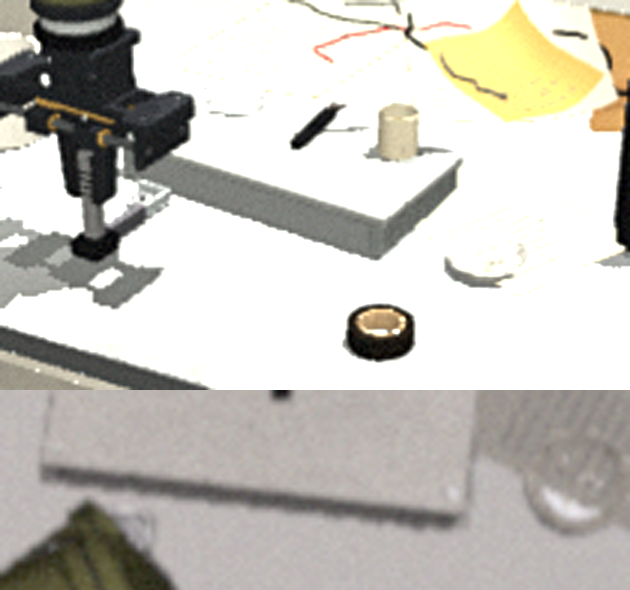

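Both views show a pale round shape by the toe, at scene crop (150,190) and top crop (135,530), so the bearing appears to be out. I'll set the probe down, release and look from above.

In the tool's units: 0.002 m / 0.75 = 0.0027, 0.001 m / 0.75 = 0.0013.

```bash
echo '[[0,[0,0,0.0013],[0,0,0]],[0,[0,0,0.0027],[0,0,0]],[0,[0,0,0.0027],[0,0,0]]]' | python3 -m handwheel | grep -E 'tool|contact'
echo '[[1,[0,0,0],[0,0,0]],[1,[0,0,0],[0,0,0]],[1,[0,0,0],[0,0,0]],[1,[0,0,0],[0,0,0]],[1,[0,0,0],[0,0,0]],[1,[0,0,0],[0,0,0]],[1,[0,0,0],[0,0,0]],[1,[0,0,0],[0,0,0]],[1,[0,0,0],[0,0,0]],[1,[0,0,0],[0,0,0]]]' | python3 -m handwheel| grep -E 'tool|contact|open'
echo '[[1,[0,0,-0.0267],[0,0,0]],[1,[0,0,-0.0667],[0,0,0]],[1,[0,0,-0.12],[0,0,0]],[1,[0,0,-0.1733],[0,0,0]],[1,[0,0,-0.192],[0,0,0]],[1,[0,0,-0.192],[0,0,0]],[1,[0,0,-0.192],[0,0,0]]]' | python3 -m handwheel| grep -E 'tool|contact|open'
python3 - <<'E'
from h import *
p,im,d=snap('wrist','w4')
cv2.imwrite('pics/w4c.png',cv2.convertScaleAbs(cv2.resize(im[140:300,210:430,::-1],None,fx=3,fy=3,interpolation=cv2.INTER_CUBIC),alpha=1.2))
E
```

```text
tool_pos: [0.4674, 0.1497, 0.0564]
contact_force: [-0.5, 0.1, -2.5]
tool_pos: [0.4673, 0.1497, 0.0564]
contact_force: [-0.4, -0.8, -0.7]
opening: 1.001
tool_pos: [0.467, 0.1494, 0.2]
contact_force: [0.1, 0.0, -0.1]
opening: 0.999
```

View pics/w4c.png

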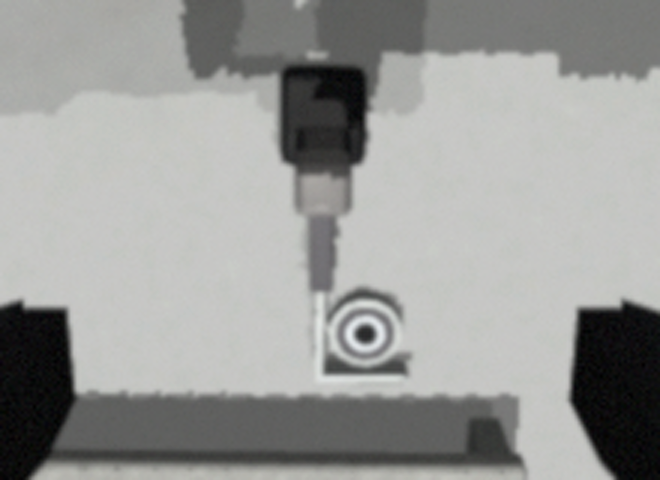

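The bearing (crop 365,334) lies flat in the hook, in front of the riser's edge. The probe stands upright and released. I'll check the position numerically and hand in.

Run:
```python
from h import *
p,d=load('w4'); b=w(p,(210+365/3,140+334/3),z=.009); print(b,tor(b))
for u,v in [(322,251),(341,251),(331,243)]: print(w(p,(u,v),d=d[v,u]).round(4))
print(get_state()['clock'])
if -.1<tor(b)[0]<-.022: print(finish_job())
```

```text
[0.56029801 0.15559019 0.009     ] [-0.03721105  0.087847  ]
[0.5586 0.1441 0.0089]
[0.5615 0.1668 0.0082]
[0.5497 0.1559 0.008 ]
21.2
the job is handed in; nothing more can be done
None
```

The job was handed in at 21.2 s: the bearing lies flat about 37 mm in front of the riser's front edge, and the probe stands upright and released; hand-in returned no verdict.

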